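# Unlatch the specimen carrier and hold its gate wide

## Task

Hold the wire gate of the specimen carrier open so that a colleague can draw the tube racks out: first pinch the low transit catch, nearer the hinge, well together so that it stays back, then squeeze the tall handle catch and swing the gate out by it, past its half-open check until it stands about square to the carrier's front or wider. The gate springs back if let go, so finish with the fingers still squeezing the handle and the gate held still, wide open. Leave the things around and on top of the carrier where they are.

Things in the scene. Friction and masses are not known exactly. Their poses are not given: they have to be found in the camera images.
- carrier: white specimen carrier fixed on the bench, 230 mm wide, 270 deep, roof 190 high, tube racks inside, wire gate as its front. Origin: on the bench, mid front, in the shut gate's plane; x points from the gate into the box, y to the hinge side (left of one facing the gate), z up. Above the roof rise the catches, lugs and check (to 203 mm), a bar 165 mm behind the gate (to 228), and a marker
- gate (a joint): gate angle, rad: 0 shut, grows as its free edge swings out of the box to the carrier's -x (clockwise from above); stop at 1.8; 1.57 is square to the front. 0.6 kg. A spring pulls it shut (1 N at the handle when shut, 2 N wide). A roller check resists from 0.78 to 1.0 (6 to 8 N at the handle) and then snaps over; released beyond it, the gate comes back only to about 1.2 and rests there
- gate_hinge (a point): point on the upright hinge line, at x 0, y +102.5 mm of the carrier, 199 mm above the bench; turns with the gate, its -y axis points along the gate to the free edge. The gate is 205 mm long from here, 188 mm high, 12 mm thick
- transit_mid (a point): middle of the transit catch on the gate's top edge, 75 mm from the hinge line, 199 mm above the bench; y along the gate to the hinge. Two low upright black paddles stand 199 to 231 mm high, 26 mm deep across the gate, 6 thick, outer faces 24 mm either side of this point along the gate. Pinched from outside (3 N each, friction) they slide together and stay. 25 mm free beside each
- transit_a (a joint): how far the transit paddle on the hinge side is pushed in, m: 0 to 0.001 at the start, 0.012 at its stop; its hook clears its lug beyond about 0.006
- transit_b (a joint): the same for the transit paddle on the free-edge side
- handle_mid (a point): middle of the handle catch on the gate's top edge, 180 mm from the hinge line, 199 mm above the bench; swings with the gate; y along the gate to the hinge. Two tall upright black paddles stand 199 to 245 mm high, 26 deep, 6 thick, outer faces 24 mm either side along the gate. Pinched from outside they go in against springs (5 to 9 N each); let go, they spring out and latch a shut gate
- handle_a (a joint): how far the handle paddle on the hinge side is pushed in, m: 0 released, 0.012 at its stop; its hook clears its lug beyond about 0.006
- handle_b (a joint): the same for the handle paddle on the free-edge side
- handle_a_paddle: the handle's paddle on the hinge side; origin at the middle of its foot, axes as the gate's
- handle_b_paddle: the handle's paddle on the free-edge side; origin at the middle of its foot, axes as the gate's
- dropper_tall: bystander: white dropper bottle with a nozzle cap, 25 mm across, 78 mm tall; origin under its centre
- dropper_short: bystander: white dropper bottle with a nozzle cap, 25 mm across, 70 mm tall; origin under its centre
- wash_bottle: bystander: clear wash bottle with a screw cap and thin spout, 64 mm across, 160 mm tall; origin under its centre
- stamp: bystander: self-inking office stamp standing beside the carrier, 50 x 32 x 62 mm; origin under its centre
- marker: bystander: marker pen 120 mm long, 14 mm thick, lying on the carrier's roof; origin under its centre
- pipette_beaker: bystander: glass beaker 84 mm across and 110 mm tall with plastic pipettes standing in it, tips up to 185 mm high; origin under its centre
- tip_box: bystander: open box of pipette tips, 120 x 82 x 55 mm; origin under its centre
- tube_block: bystander: tube block with a grid of holes, 100 x 80 x 40 mm; origin under its centre

How it is judged:
By the outcome, as a careful person would: the job done as asked, in the order asked, and still so for the second after the job is handed in, while the arm keeps its last pose, push and grip.
It also fails if it takes over 45 s, if anything falls off the work surface, if the arm or the gripper's body presses on something with over 40 N, if the wrist force passes 120 N, or if a joint passes its speed limit or range.

## Robot

A 6-joint arm with a two-finger parallel gripper is mounted at the origin on the work surface. World frame = base frame: x ahead of the robot, y to its left, z up, the work surface at z = 0. Lengths are in mm, angles in rad, forces in N, time in s.
With the tool pointing down it reaches from about 325 to 900 mm from the base axis. Payload 3.5 kg.
Tool frame: the origin (TCP) lies on the centre line of the jaws, within the pads' length; the fingertips stand 11 mm ahead of it and the grasp point (between the pads) lies 8 mm behind it (manip.tcp_to_tips is the distance from the TCP to the fingertips, in mm); y points along the fingers, z is the direction in which the jaws open and shut, and the axes are right-handed (so a half turn about y gives the same grasp; the last joint's range is limited). The gripper opens to 85 mm and grips with 20 to 120 N. Pads are 22 mm wide; open, the fingers measure 114 mm over their backs; the gripper's body (76 mm by 85 mm) begins 54 mm behind the grasp point. The pads swing forward as they close: fully open they stand 13 mm farther back than shut.
Start: joints at [1.128, 0.276, -0.026, 1.268, 0, 1.467], TCP at [208.318, 589.258, 242.313] pointing down, gripper open.
Joint ranges: [-3.12, 3.12], [-0.85, 1.88], [-1.08, 1.24], [-1.95, 2.15], [-1.57, 1.53], [-3.14, 3.14]. Speed limits (rad/s): [2.57, 2.57, 3.14, 3.14, 3.14, 3.14].

## Interface

Orientations are given as a rotation vector (axis times angle).
In Python, from bench import manip gives the robot as it stands. The module is installed in compiled form; this text tells all that it offers.
- The arm moves only by the tool apply_moves, never from a script. Its arguments are lists of equal length, an entry for each row: "hand": the opening, from -1 (shut) to 1 (fully open); "slide": the shift along the tool's x, y, z in cm, a list of three; "yaw": the turn about the tool's y in rad. In form: {"hand": [hand, ...], "slide": [[x, y, z], ...], "yaw": [yaw, ...]}. A call has 1 to 8 rows; each row shifts and turns the commanded pose from where the row before left it, along the tool's axes as they then stand; what a row does not reach is not made up. A row lasts 1/12 s, in which the tool goes at most 41.7 mm and 7.16 degrees, less where a joint would pass 70% of its speed; a pose out of reach is approached as far as the arm can. A call with a gripper value outside its range is refused whole. The fingers move at their own pace and stop on an object; "force" is the grip in N (left out, the last holds). Time passes only in rows, so rows that do not move let the fingers close. It gives the time, the measured TCP pose, the force and the opening at its end, in the units of the state.
- manip.read_state(): the state, without advancing time (a new reading comes with each control period).
- manip.get_image(name): name is "scene" or "top"; returns (picture, depth): 420x560x3 uint8, blue, green, red; 420x560 float32, mm along the optical axis (not along the pixel's ray), 0 where there is no reading.
- manip.camera_model(name): a dict with "intrinsics" (3x3 intrinsics, pixels), "R" (3x3) and "t" (3): a world point X has camera coordinates R X + t. Camera axes: x right, y down, z forward; pixel columns grow to the right and rows downward; lengths in mm; the calibration is good to about 2 mm. A picture is of the moment at which its call begins. camera_model takes no time and is no camera call.
- manip.sign_off(): hands the job in, once; it reports no verdict.
Trained networks look in the newest picture that a camera, given by its name, has taken for a name from the list of things; names that differ only in an ending like _2 or _b are one class to them, and where a whole thing is asked for, a point or a joint stands for the part that bears it (a point fixed in the world has none). Each returns a list of dicts, best first, with "score" (0 to 1); they miss things now and then, are a little off and sometimes report something else, mostly with a low value. They report only what shows in the picture. A call takes as long as a camera call.
- manip.boxes_of(camera, name): "point" ([x, y, z] in mm, in the coordinates of the camera as it stood for that picture, good to about 4 mm: the middle of the surface that is visible of it).
- manip.silhouettes(camera, name): "pixels" (420x560 bool, what is visible of it).
- manip.mark_of(camera, name): "point" ([x, y, z] in mm, in the coordinates of the camera as it stood for that picture, good to about 4 mm: a listed point, or the origin of a listed thing).
The state is a dict: "clock": time; "q": joint angles; "qvel": joint speeds; "tau": joint torques, N m; "tool_pos": TCP position; "tcp_rot": TCP orientation; "wrist_force": force on the tool from outside, world axes, zero at the start; "moment": the same for the moment, N m; "width": opening from 0.0 (shut) to 1.0 (fully open).
Only numpy, scipy, OpenCV 4.12 (cv2) and the standard library are available. Lean on these libraries where they do the work, as an engineer would, in place of code of your own. Each camera call takes 0.05 s, during which the arm holds its last target.

## Working session

There is one attempt and no reset: what is moved stays moved. The work goes in short steps, Python scripts to look and compute and a tool call to move; the robot and the scene stay as the last step left them, time stands still between calls to the robot, and variables do not carry over. Pictures are saved under pics/ and viewed, and the job is handed in when it is done.

Besides the shell and the picture viewer there is one more tool, called after "Emit:" as name(argument=value, ...), one argument or row to a line, values as JSON. apply_moves: Moves the arm, as the interface text tells. Its arguments: {"type":"object","properties":{"hand":{"type":"array","items":{"type":"number"}},"slide":{"type":"array","items":{"type":"array","items":{"type":"number"}}},"yaw":{"type":"array","items":{"type":"number"}},"force":{"type":"number"}},"required":["hand","slide","yaw"]}

```bash
mkdir -p pics; python3 - <<'E'
from bench import manip
import cv2,numpy as np
print(manip.read_state())
for c in ("scene","top"):
    im,d=manip.get_image(c); cv2.imwrite(f"pics/{c}0.png",im)
    m=manip.camera_model(c); print(c,m)
    R=np.array(m["R"]);t=np.array(m["t"])
    for n in ("carrier","gate_hinge","transit_mid","handle_mid","handle_a_paddle"):
        for r in manip.mark_of(c,n)[:2]:
            print(n,round(r["score"],2),np.round(R.T@(np.array(r["point"])-t),1))
print(manip.tcp_to_tips)
E
```

```text
{'clock': 0.0, 'q': array([ 1.12762507e+00,  2.77169708e-01, -2.79189110e-02,  1.26799467e+00,
        2.85619059e-05,  1.46741105e+00]), 'qvel': array([-9.72350609e-04,  5.62318454e-04, -2.38145439e-03,  1.29812753e-03,
        6.01100178e-05,  2.58201453e-04]), 'tau': array([ 6.91221476e-05, -4.45510876e+01,  2.95200652e+01,  1.63067150e-02,
        4.45030491e-05, -5.90637512e-06]), 'tool_pos': array([207.96511499, 588.57064181, 241.11896724]), 'tcp_rot': array([-1.55649958,  0.26722395, -0.2662069 ]), 'wrist_force': array([ 0.07826569,  0.5700566 , -0.07868501]), 'moment': array([ 0.03224471, -0.02154333,  0.0394438 ]), 'width': 1.0002522249727446}
scene {'intrinsics': array([[513.09197269,   0.        , 283.17819946],
       [  0.        , 513.09197269, 220.6006921 ],
       [  0.        ,   0.        ,   1.        ]]), 'R': array([[ 0.84255863,  0.53852307, -0.00937298],
       [ 0.51105406, -0.8048337 , -0.30177221],
       [-0.17005499,  0.24947069, -0.95333398]]), 't': array([-540.80253735, -268.17378769, 1540.82532636])}
carrier 0.54 [626.7 -49.3 201.3]
gate_hinge 0.84 [677.8 123.8 199.1]
transit_mid 0.6 [655.5  54.4 198.7]
handle_mid 0.9 [621.8 -49.6 201.6]
handle_mid 0.63 [652.   56.4 199.3]
handle_a_paddle 0.47 [631.7 -25.7 197.3]
handle_a_paddle 0.31 [613.9 -63.5 201.1]
top {'intrinsics': array([[423.48267436,   0.        , 283.46259833],
       [  0.        , 423.48267436, 206.97343034],
       [  0.        ,   0.        ,   1.        ]]), 'R': array([[ 0.01290143, -0.99981117,  0.01453189],
       [-0.99744272, -0.01388986, -0.07010771],
       [ 0.07029632, -0.01359024, -0.99743357]]), 't': array([  -7.36871479,  610.24510875, 1388.96520492])}
carrier 0.71 [ 647.4 -452.     1.1]
carrier 0.66 [ 6.427e+02  2.950e+01 -3.000e-01]
gate_hinge 0.7 [675.5 126.  196.5]
transit_mid 0.77 [655.7  53.2 199.1]
handle_mid 0.74 [624.2 -43.9 194.1]
handle_a_paddle 0.48 [632.8 -24.3 194.7]
11.0
```

View pics/scene0.png

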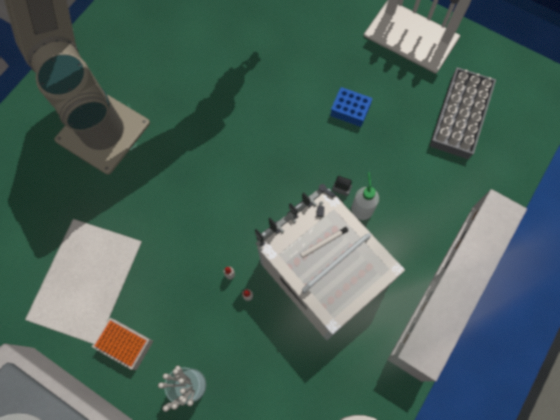

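View pics/top0.png

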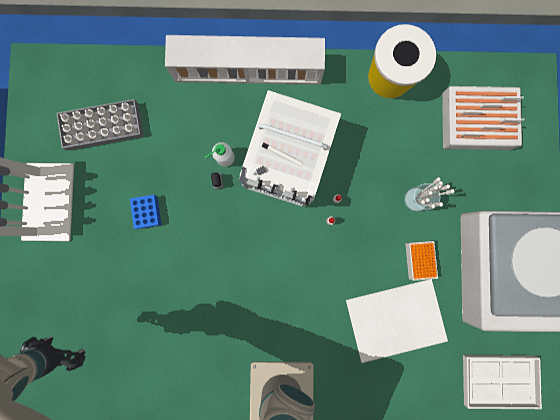

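```bash
python3 - <<'E'
import cv2,numpy as np
a=cv2.imread("pics/scene0.png")[160:300,210:410]; b=cv2.imread("pics/top0.png")[80:240,200:360]
cv2.imwrite("pics/zs.png",cv2.resize(a,None,fx=4,fy=4,interpolation=2)); cv2.imwrite("pics/zt.png",cv2.resize(b,None,fx=3.7,fy=3.7,interpolation=2))
from bench import manip
def pts(c,n):
    im,d=manip.get_image(c);m=manip.camera_model(c);K=m["intrinsics"];R=m["R"];t=m["t"]
    for s in manip.silhouettes(c,n)[:4]:
        v,u=np.nonzero(s["pixels"]&(d>0)); z=d[v,u]
        P=np.c_[(u-K[0,2])/K[0,0]*z,(v-K[1,2])/K[1,1]*z,z]; W=(P-t)@R
        print(c,n,round(s["score"],2),len(u),"uv",u.mean().round(),v.mean().round(),"med",np.round(np.median(W,0)),"top",np.round(np.percentile(W[:,2],[50,95])))
for c in("scene","top"):
  for n in ("handle_a_paddle","gate","handle_mid","transit_mid","transit_a","dropper_tall","dropper_short","stamp","wash_bottle","marker"): pts(c,n)
E
```

```text
scene handle_a_paddle 0.41 53 uv 273.0 224.0 med [634. -29. 237.] top [237. 247.]
scene gate 0.83 749 uv 291.0 214.0 med [648.  30. 198.] top [198. 243.]
scene handle_mid 0.73 622 uv 294.0 213.0 med [654.  33. 197.] top [197. 239.]
scene handle_mid 0.34 12119 uv 326.0 261.0 med [784. -27. 189.] top [189. 216.]
scene transit_mid 0.81 717 uv 291.0 214.0 med [648.  30. 198.] top [198. 243.]
scene transit_a 0.64 86 uv 293.0 210.0 med [655.  32. 217.] top [217. 232.]
scene transit_a 0.49 102 uv 307.0 199.0 med [665.  73. 210.] top [210. 232.]
scene dropper_tall 0.56 106 uv 229.0 272.0 med [ 574. -158.   50.] top [50. 74.]
scene stamp 0.8 276 uv 342.0 185.0 med [700. 216.  51.] top [51. 64.]
scene stamp 0.25 750 uv 365.0 202.0 med [780. 186. 104.] top [104. 149.]
scene wash_bottle 0.61 656 uv 365.0 202.0 med [782. 185. 106.] top [106. 146.]
scene marker 0.61 257 uv 323.0 243.0 med [754.   5. 202.] top [202. 206.]
top gate 0.71 425 uv 223.0 154.0 med [769. 193. 109.] top [109. 147.]
top gate 0.6 761 uv 273.0 191.0 med [649.  34. 188.] top [188. 238.]
top handle_mid 0.7 695 uv 274.0 191.0 med [648.  33. 187.] top [187. 237.]
top transit_a 0.7 7620 uv 289.0 149.0 med [773. -11. 189.] top [189. 217.]
top transit_a 0.49 35 uv 259.0 183.0 med [663.  74. 228.] top [228. 234.]
top dropper_short 0.51 60 uv 337.0 198.0 med [ 640. -174.   45.] top [45. 64.]
top stamp 0.72 146 uv 217.0 180.0 med [692. 220.  59.] top [59. 65.]
top wash_bottle 0.58 423 uv 223.0 153.0 med [769. 193. 108.] top [108. 148.]
top marker 0.64 208 uv 282.0 153.0 med [755.  12. 202.] top [202. 206.]
```

View pics/zs.png

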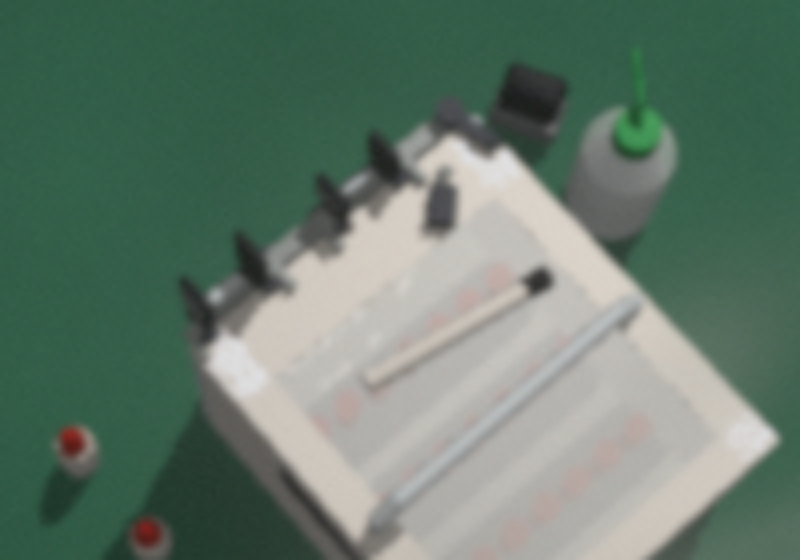

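View pics/zt.png

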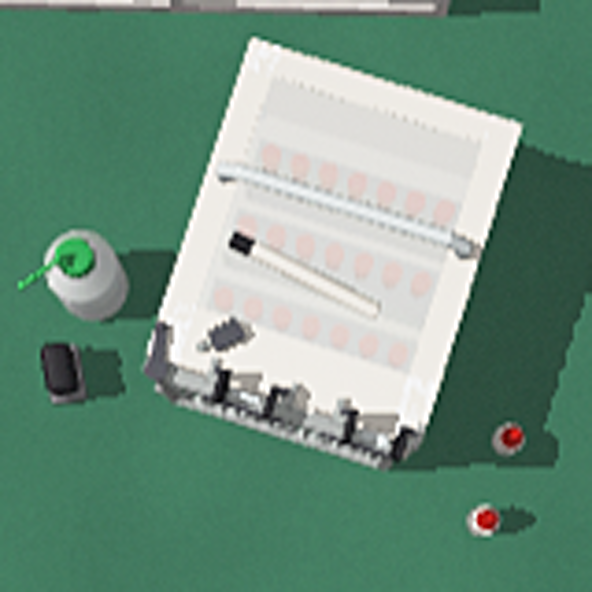

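```bash
cat > h.py <<'E'
from bench import manip
import cv2,numpy as np
from scipy.spatial.transform import Rotation as Ro
def cloud(c,shot=True):
    im,d=manip.get_image(c);m=manip.camera_model(c);K=m["intrinsics"]
    v,u=np.nonzero(d>0); z=d[v,u]
    P=np.c_[(u-K[0,2])/K[0,0]*z,(v-K[1,2])/K[1,1]*z,z]
    return (P-m["t"])@m["R"],im,u,v
def proj(c,X):
    m=manip.camera_model(c);p=m["intrinsics"]@(m["R"]@np.array(X,float)+m["t"]);return p[:2]/p[2]
E
python3 - <<'E'
from h import *
s=manip.read_state();print(Ro.from_rotvec(s["tcp_rot"]).as_matrix().round(3))
g=np.array([.309,.951]);n=np.array([.951,-.309]);h=np.array([677,125.])
for c in("scene","top"):
    W,im,u,v=cloud(c)
    rel=W[:,:2]-h; a=-rel@g; b=rel@n; dark=im[v,u].max(1)<90
    for (lo,hi) in((210,229),(212,260)):
        k=(a>0)&(a<215)&(abs(b)<30)&(W[:,2]>lo)&(W[:,2]<hi)&dark
        hist,e=np.histogram(a[k],np.arange(0,216,4)); print(c,lo,[(int(x),int(y)) for x,y in zip(e,hist) if y])
    k=(a>0)&(a<215)&(abs(b)<35)&(W[:,2]>213)&dark
    A=a[k];lab=np.digitize(A,[75,125,180]) 
    for i in range(4):
        j=lab==i;q=W[k][j]; 
        if j.sum():print(i,j.sum(),"a",np.percentile(A[j],[3,50,97]).round(1),"b",np.percentile(b[k][j],[3,50,97]).round(1),"z95",np.percentile(q[:,2],95).round(),q[:,:2].mean(0).round(1))
E
```

```text
[[ 0.943 -0.     0.333]
 [-0.333 -0.     0.943]
 [-0.    -1.    -0.   ]]
scene 210 [(48, 4), (52, 21), (56, 6), (88, 1), (92, 8), (96, 21), (156, 4), (160, 12), (196, 2), (200, 14)]
scene 212 [(48, 7), (52, 30), (56, 7), (88, 1), (92, 22), (96, 25), (152, 5), (156, 27), (160, 22), (196, 18), (200, 36)]
0 43 a [50.4 54.8 56.8] b [-10.    2.1  14.1] z95 232.0 [661.8  72.9]
1 48 a [92.1 96.1 98. ] b [-9.3  4.4 15.9] z95 234.0 [651.   32.9]
2 51 a [155.2 159.6 161.1] b [-7.5  4.1 16.2] z95 246.0 [632.1 -27.5]
3 53 a [197.6 201.5 203.4] b [-6.3  7.5 17.3] z95 247.0 [621.  -68.2]
top 210 [(48, 1), (52, 10), (92, 3), (96, 3), (156, 1), (196, 2)]
top 212 [(48, 5), (52, 15), (88, 2), (92, 14), (96, 5), (152, 4), (156, 14), (196, 15), (200, 7)]
0 20 a [50.5 53.6 55.6] b [-10.4   0.8  11.5] z95 234.0 [661.   74.1]
1 21 a [91.5 95.  97.5] b [-9.7  0.6 11. ] z95 234.0 [648.1  34.9]
2 18 a [154.3 157.4 159.7] b [-8.8  2.6 12.6] z95 248.0 [630.6 -25.3]
3 21 a [196.3 198.7 202.4] b [-8.3  2.3 11.6] z95 247.0 [617.3 -64.9]
```

Emit:
apply_moves(
  hand=[0.45, 0.45, 0.45, 0.45, 0.45, 0.45, 0.45, 0.45],
  slide=[
    [2.5, -0.75, -1.48],
    [2.5, -0.75, -1.48],
    [2.5, -0.75, -1.48],
    [2.5, -0.75, -1.48],
    [2.5, -0.75, -1.48],
    [2.5, -0.75, -1.48],
    [2.5, -0.75, -1.48],
    [2.5, -0.75, -1.48],
  ],
  yaw=[0, 0, 0, 0, 0, 0, 0, 0],
  force=20,
)

```text
clock: 3.37
tool_pos: [358.1, 409.8, 302.8]
tcp_rot: [-1.554, 0.266, -0.267]
wrist_force: [-0.0, -0.2, -0.3]
width: 0.724
```

Emit:
apply_moves(
  hand=[0.45, 0.45, 0.45, 0.45, 0.45, 0.45, 0.45, 0.45],
  slide=[
    [2.5, 0, -1.48],
    [2.5, 0, -1.48],
    [2.5, 0, -1.48],
    [2.5, 0, -1.48],
    [2.5, 0, -1.48],
    [2.5, 0, -1.48],
    [2.5, 0, -1.48],
    [2.5, 0, -1.48],
  ],
  yaw=[0, 0, 0, 0, 0, 0, 0, 0],
)

```text
clock: 4.03
tool_pos: [507.3, 231.4, 302.4]
tcp_rot: [-1.554, 0.267, -0.267]
wrist_force: [-0.4, 0.5, -0.0]
width: 0.725
```

Emit:
apply_moves(
  hand=[0.45, 0.45, 0.45, 0.45, 0.45, 0.45, 0.45, 0.45],
  slide=[
    [2.5, 0, -1.48],
    [2.5, 0, -1.48],
    [2.5, 0, -1.48],
    [2.5, 0, -1.48],
    [2.5, 0, -1.48],
    [2.5, 0, -1.48],
    [0, 0, 0],
    [0, 0, 0],
  ],
  yaw=[0, 0, 0, 0, 0, 0, -0.043, 0],
)

```text
clock: 4.7
tool_pos: [619.2, 97.5, 301.9]
tcp_rot: [-1.558, 0.235, -0.234]
wrist_force: [0.4, 0.6, 0.5]
width: 0.727
```

```bash
cat > tgt.py <<'E'
from h import *
import sys
def goto(T,az=0.296):
    s=manip.read_state();R=Ro.from_rotvec(s["tcp_rot"]).as_matrix()
    print("t",s["clock"],"pos",s["tool_pos"].round(1),"w",round(s["width"],3),"F",s["wrist_force"].round(1),"q",s["q"].round(2))
    print("zaz",round(np.arctan2(R[0,2],R[1,2]),4),"slide cm",((R.T@(np.array(T)-s["tool_pos"]))/10).round(2))
E
python3 -c "
from tgt import *
goto([655.4,53.5,300])"
```

```text
t 4.7 pos [619.2  97.5 301.9] w 0.727 F [0.4 0.6 0.5] q [0.05 0.26 0.07 1.39 0.   0.35]
zaz 0.2986 slide cm [ 4.75  0.19 -3.14]
```

Emit:
apply_moves(
  hand=[0.45, 0.45, 0.45, 0.45],
  slide=[
    [2.4, 1.0, -1.57],
    [2.35, 1.0, -1.57],
    [0, 1.0, 0],
    [0, 0, 0],
  ],
  yaw=[0, 0, 0, 0],
)

```text
clock: 5.03
tool_pos: [653.3, 54.8, 269.5]
tcp_rot: [-1.558, 0.238, -0.23]
wrist_force: [-0.8, 1.2, -0.7]
width: 0.724
```

```bash
python3 -c "
from tgt import *
goto([655.4,53.5,220])
for c,y,x in(('scene',140,220),('top',110,200)):
    im,d=manip.get_image(c)
    cv2.imwrite('pics/%s1.png'%c,cv2.resize(im[y:y+140,x:x+180],None,fx=4,fy=4,interpolation=2))
"
```

```text
t 5.0333 pos [653.3  54.8 269.5] w 0.724 F [-0.8  1.2 -0.7] q [-0.01  0.32  0.09  1.35  0.    0.28]
zaz 0.2984 slide cm [ 0.26  4.95 -0.06]
```

View pics/scene1.png

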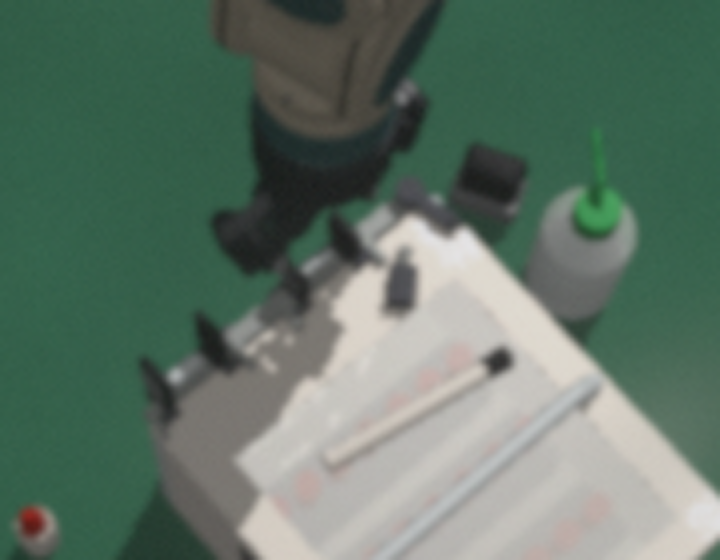

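View pics/top1.png

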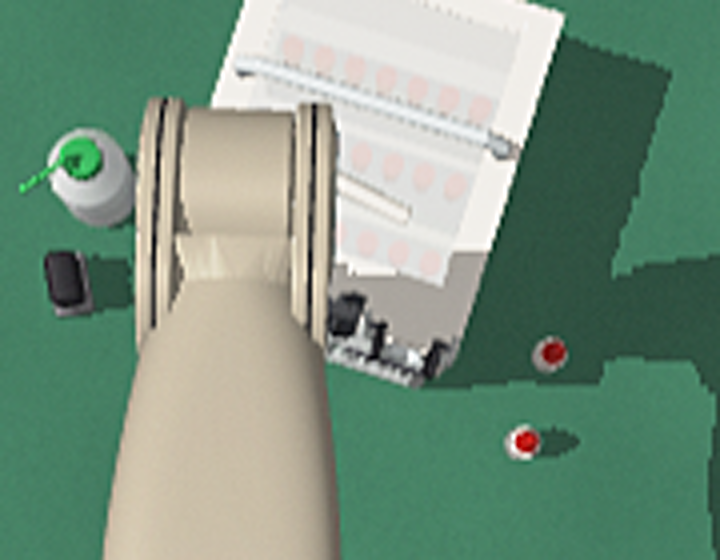

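```bash
python3 -c "
from tgt import *
m=manip.camera_model('scene');print((-m['R'].T@m['t']).round())
s=manip.read_state();R=Ro.from_rotvec(s['tcp_rot']).as_matrix();p=s['tool_pos']
for nm,o in(('tcp',[0,0,0]),('tipfree',[0,5,-31]),('tiphinge',[0,5,31]),('freeback',[0,5,-46])):
    print(nm,((proj('scene',p+R@np.array(o))-[220,140])*4).round())
W,im,u,v=cloud('scene')
g=R[:,2];rel=(W-p)@R
k=(abs(rel[:,0])<25)&(abs(rel[:,2])<75)&(rel[:,1]>-40)&(rel[:,1]<20)
for lo in range(-40,20,10):
    j=k&(rel[:,1]>lo)&(rel[:,1]<=lo+10)
    if j.sum():print(lo,j.sum(),'x',np.percentile(rel[j,0],[5,50,95]).round(1),'z',np.percentile(rel[j,2],[2,10,50,90,98]).round(1))
"
```

```text
[ 855. -309. 1383.]
tcp [317. 216.]
tipfree [277. 252.]
tiphinge [357. 187.]
freeback [257. 268.]
-40 10 x [ 1.3 11.2 12. ] z [-51.6 -47.1 -39.4  41.1  43.9]
-30 7 x [ 5.9 11.  11.6] z [-44.9 -44.2 -38.  -32.4 -32.3]
-20 12 x [ 4.9 10.7 11.3] z [-44.8 -44.4 -37.8  34.1  36.3]
-10 13 x [ 6.8 10.3 11.5] z [-42.7 -39.8 -31.   34.5  35.5]
0 3 x [ 6.3  7.2 10.2] z [-37.3 -36.3 -31.4  18.   27.9]
```

Emit:
apply_moves(
  hand=[0.45, 0.45, 0.45, 0.45, 0.45, 0.45],
  slide=[
    [0.2, 0, -0.05],
    [0, 1.5, 0],
    [0, 1.5, 0],
    [0, 1.2, 0],
    [0, 1.0, 0],
    [0, 0, 0],
  ],
  yaw=[0, 0, 0, 0, 0, 0],
)

```text
clock: 5.68
tool_pos: [654.7, 54.4, 217.9]
tcp_rot: [-1.559, 0.236, -0.229]
wrist_force: [0.3, -0.6, -0.2]
width: 0.724
```

```bash
python3 -c "
from tgt import *
goto([655.4,53.5,217])
c='scene';y,x=150,220
im,d=manip.get_image(c)
cv2.imwrite('pics/scene2.png',cv2.resize(im[y:y+130,x:x+180],None,fx=4,fy=4,interpolation=2))
"
```

```text
t 5.6833 pos [654.7  54.4 217.9] w 0.724 F [ 0.3 -0.6 -0.2] q [-0.02  0.35  0.02  1.25  0.    0.28]
zaz 0.2962 slide cm [ 0.09  0.09 -0.07]
```

View pics/scene2.png

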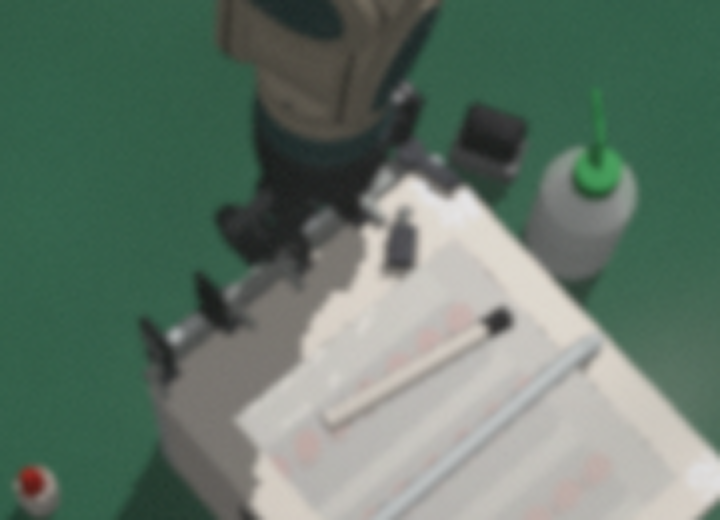

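Emit:
apply_moves(
  hand=[0.1, 0.0, -0.05],
  slide=[
    [0, 0, 0],
    [0, 0, 0],
    [0, 0, 0],
  ],
  yaw=[0, 0, 0],
)

```text
clock: 5.98
tool_pos: [656.9, 54.1, 221.8]
tcp_rot: [-1.558, 0.232, -0.234]
wrist_force: [-1.1, 0.4, 2.6]
width: 0.478
```

Emit:
apply_moves(
  hand=[-0.2, -0.25, -0.3],
  slide=[
    [0, 0, 0],
    [0, 0, 0],
    [0, 0, 0],
  ],
  yaw=[0, 0, 0],
)

```text
clock: 6.23
tool_pos: [657.2, 53.9, 221.6]
tcp_rot: [-1.558, 0.231, -0.235]
wrist_force: [0.0, -0.4, 4.2]
width: 0.353
```

Emit:
apply_moves(
  hand=[-0.5, -0.6, -0.6],
  slide=[
    [0, 0, 0],
    [0, 0, 0],
    [0, 0, 0],
  ],
  yaw=[0, 0, 0],
)

```text
clock: 6.48
tool_pos: [657.4, 54.2, 221.7]
tcp_rot: [-1.557, 0.231, -0.235]
wrist_force: [-0.8, 0.6, 5.9]
width: 0.257
```

Emit:
apply_moves(
  hand=[-1, -1, -1],
  slide=[
    [0, 0, 0],
    [0, 0, 0],
    [0, 0, 0],
  ],
  yaw=[0, 0, 0],
)

```text
clock: 6.73
tool_pos: [657.4, 54.2, 221.7]
tcp_rot: [-1.557, 0.231, -0.235]
wrist_force: [0.3, 0.5, 7.9]
width: 0.255
```

```bash
python3 -c "
from tgt import *
goto([655.4,53.5,217])
c='scene';y,x=150,220
im,d=manip.get_image(c)
cv2.imwrite('pics/scene3.png',cv2.resize(im[y:y+130,x:x+180],None,fx=4,fy=4,interpolation=2))
"
```

```text
t 6.7333 pos [657.4  54.2 221.7] w 0.255 F [0.3 0.5 7.9] q [-0.02  0.35  0.02  1.25  0.    0.28]
zaz 0.2967 slide cm [-0.17  0.47 -0.13]
```

View pics/scene3.png

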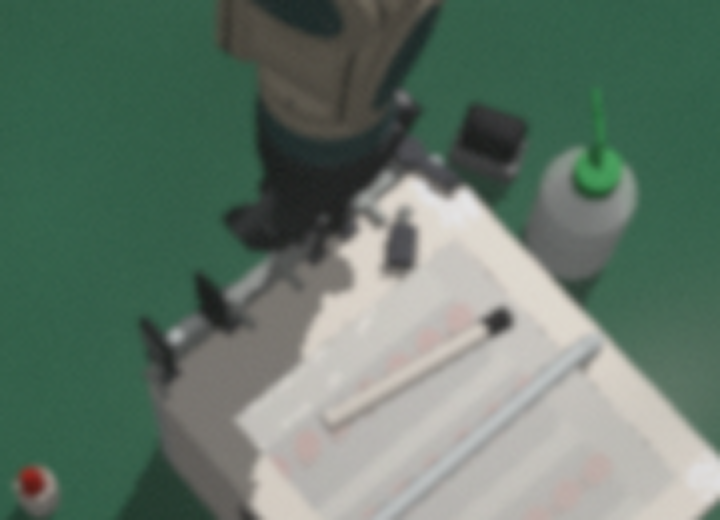

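Emit:
apply_moves(
  hand=[0.45, 0.45, 0.45, 0.45, 0.45, 0.45, 0.45],
  slide=[
    [0, 0, 0],
    [0, 0, 0],
    [0, 0, 0],
    [0, -2.0, 0],
    [0, -2.0, 0],
    [0, -1.8, 0],
    [0, 0, 0],
  ],
  yaw=[0, 0, 0, 0, 0, 0, 0],
)

```text
clock: 7.37
tool_pos: [658.3, 53.9, 282.1]
tcp_rot: [-1.558, 0.228, -0.238]
wrist_force: [1.7, -0.0, 0.7]
width: 0.728
```

Emit:
apply_moves(
  hand=[0.45, 0.45, 0.45, 0.45, 0.45, 0.45],
  slide=[
    [0, 0, -2.5],
    [0, 0, -2.5],
    [0, 0, -2.5],
    [0, 0, -2.0],
    [0, 0, -1.0],
    [0, 0, 0],
  ],
  yaw=[0, 0, 0, 0, 0, 0],
)

```text
clock: 7.87
tool_pos: [624.7, -48.1, 277.1]
tcp_rot: [-1.558, 0.236, -0.234]
wrist_force: [0.4, -0.6, -0.6]
width: 0.723
```

```bash
python3 -c "
from tgt import *
goto([624.5,-47.2,227])
c='scene';y,x=150,220
g=np.array([.292,.956]);n=np.array([.956,-.292]);h=np.array([677.2,125.])
W,im,u,v=cloud(c)
cv2.imwrite('pics/scene4.png',cv2.resize(im[y:y+130,x:x+180],None,fx=4,fy=4,interpolation=2))
rel=W[:,:2]-h; a=-rel@g; b=rel@n; dark=im[v,u].max(1)<90
k=(a>0)&(a<215)&(abs(b)<22)&(W[:,2]>212)&(W[:,2]<250)&dark
hist,e=np.histogram(a[k],np.arange(0,216,4)); print([(int(x),int(y)) for x,y in zip(e,hist) if y])
for lo,hi in((40,75),(75,110),(150,180),(180,215)):
    j=k&(a>lo)&(a<hi);print(np.percentile(a[j],[3,50,97]).round(1),np.median(b[j]).round(1))
"
```

```text
t 7.8667 pos [624.7 -48.1 277.1] w 0.723 F [ 0.4 -0.6 -0.6] q [-0.18  0.27  0.03  1.34 -0.    0.12]
zaz 0.2994 slide cm [-0.04  5.01  0.08]
[(60, 8), (64, 32), (68, 1), (76, 1), (80, 17), (84, 28), (152, 2), (156, 20), (160, 19), (196, 14), (200, 31)]
[62.  66.5 68. ] 1.6
[80.3 84.8 86.5] 1.2
[156.  159.9 160.8] 4.6
[197.3 201.  203.6] 5.7
```

View pics/scene4.png

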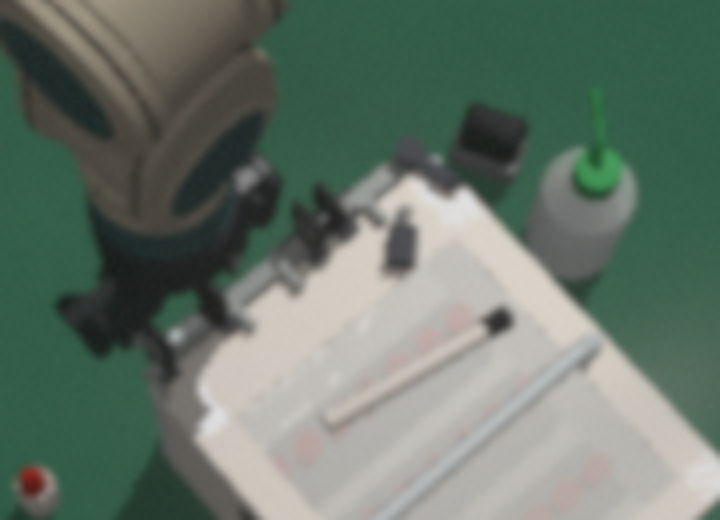

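Emit:
apply_moves(
  hand=[0.45, 0.45, 0.45, 0.45, 0.45, 0.45],
  slide=[
    [0, 1.5, 0],
    [0, 1.5, 0],
    [0, 1.5, 0],
    [0, 1.3, 0],
    [0, 0, 0],
    [0, 0, 0],
  ],
  yaw=[0, 0, 0, 0, 0, 0],
)

```text
clock: 8.42
tool_pos: [625.2, -45.1, 219.2]
tcp_rot: [-1.558, 0.234, -0.23]
wrist_force: [-0.1, 0.4, 0.3]
width: 0.724
```

```bash
python3 -c "
from tgt import *
goto([624.5,-47.2,222])
c='scene';y,x=150,220
im,d=manip.get_image(c)
cv2.imwrite('pics/scene5.png',cv2.resize(im[y:y+130,x:x+180],None,fx=4,fy=4,interpolation=2))
"
```

```text
t 8.4167 pos [625.2 -45.1 219.2] w 0.724 F [-0.1  0.4  0.3] q [-0.18  0.29 -0.05  1.23  0.    0.12]
zaz 0.2955 slide cm [-0.   -0.28 -0.22]
```

View pics/scene5.png

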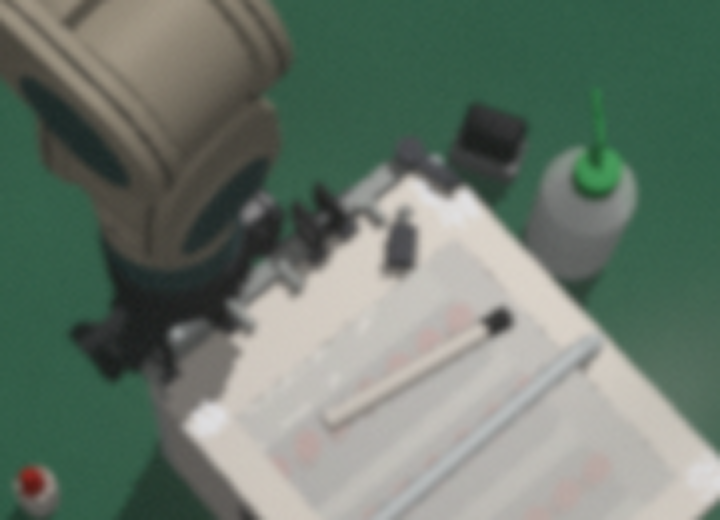

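Emit:
apply_moves(
  hand=[0.1, -0.1, -0.4, -1, -1, -1],
  slide=[
    [0, 0, -0.15],
    [0, 0, 0],
    [0, 0, 0],
    [0, 0, 0],
    [0, 0, 0],
    [0, 0, 0],
  ],
  yaw=[0, 0, 0, 0, 0, 0],
  force=50,
)

```text
clock: 8.97
tool_pos: [627.0, -46.4, 224.4]
tcp_rot: [-1.555, 0.228, -0.236]
wrist_force: [-1.6, 5.3, 8.7]
width: 0.222
```

```bash
python3 -c "
from tgt import *
goto([624.5,-47.2,222])
print(manip.read_state()['moment'].round(2))
c='scene';y,x=150,220
im,d=manip.get_image(c)
cv2.imwrite('pics/scene6.png',cv2.resize(im[y:y+130,x:x+180],None,fx=4,fy=4,interpolation=2))
"
```

```text
t 8.9667 pos [627.  -46.4 224.4] w 0.222 F [-1.6  5.3  8.7] q [-0.18  0.29 -0.05  1.23  0.    0.12]
zaz 0.2956 slide cm [-0.22  0.23 -0.15]
[0.78 0.48 0.01]
```

View pics/scene6.png

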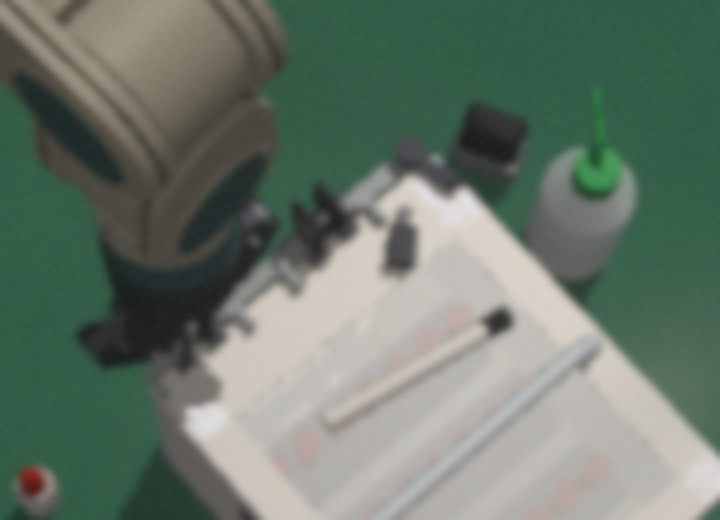

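Emit:
apply_moves(
  hand=[-1, -1, -1, -1, -1],
  slide=[
    [-0.9, 0, 0.02],
    [-0.9, 0, 0.02],
    [-0.9, 0, 0.02],
    [-0.9, 0, 0.02],
    [0, 0, 0],
  ],
  yaw=[0.05, 0.05, 0.05, 0.05, 0],
)

```text
clock: 9.43
tool_pos: [593.6, -32.7, 224.4]
tcp_rot: [-1.533, 0.384, -0.395]
wrist_force: [1.8, 3.1, 5.9]
width: 0.222
```

```bash
cat > arc.py <<'E'
from tgt import *
h=np.array([677.2,125.])
def arc():
    s=manip.read_state();R=Ro.from_rotvec(s["tcp_rot"]).as_matrix()
    p=s["tool_pos"][:2]-h
    print("t",s["clock"],"r",np.hypot(*p).round(1),"ang",round(float(0.296-np.arctan2(-p[0],-p[1]))*-1,3),"tool",round(0.296*-1+float(np.arctan2(R[0,2],R[1,2])),3),"z",s["tool_pos"][2].round(1),"Ftool",(R.T@s["wrist_force"]).round(1),"M",(R.T@s["moment"]).round(2),"w",round(s["width"],3),"q",s["q"].round(2))
E
python3 -c "
from arc import *
arc()
c='scene';y,x=140,200
im,d=manip.get_image(c)
cv2.imwrite('pics/scene7.png',cv2.resize(im[y:y+140,x:x+190],None,fx=4,fy=4,interpolation=2))
"
```

```text
t 9.4333 r 178.5 ang 0.191 tool 0.201 z 224.4 Ftool [ 0.1 -5.9  3.6] M [ 0.34 -0.08  0.11] w 0.222 q [-0.16  0.23 -0.13  1.21  0.    0.33]
```

View pics/scene7.png

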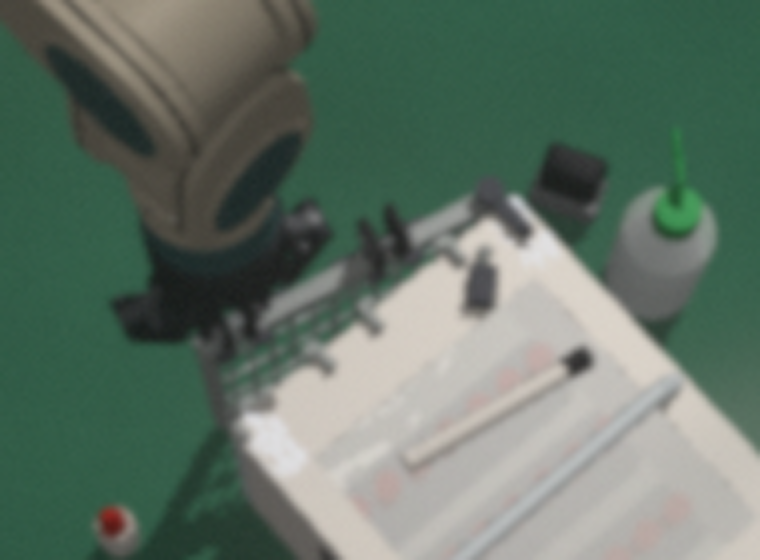

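Emit:
apply_moves(
  hand=[-1, -1, -1, -1, -1, -1, -1, -1],
  slide=[
    [-1.08, 0, 0.03],
    [-1.08, 0, 0.03],
    [-1.08, 0, 0.03],
    [-1.08, 0, 0.03],
    [-1.08, 0, 0.03],
    [-1.08, 0, 0.03],
    [-1.08, 0, 0.03],
    [-1.08, 0, 0.03],
  ],
  yaw=[0.06, 0.06, 0.06, 0.06, 0.06, 0.06, 0.06, 0.06],
)

```text
clock: 10.15
tool_pos: [530.4, 23.5, 224.4]
tcp_rot: [-1.431, 0.757, -0.768]
wrist_force: [-0.3, 0.8, 10.4]
width: 0.222
```

```bash
python3 -c "
from arc import *
arc()"
```

```text
t 10.15 r 178.5 ang 0.67 tool 0.682 z 224.4 Ftool [ -0.7 -10.4   0.3] M [-0.45 -0.38  0.26] w 0.222 q [-0.08  0.12 -0.26  1.19 -0.    0.9 ]
```

Now through the check.

Emit:
apply_moves(
  hand=[-1, -1, -1, -1, -1, -1, -1, -1],
  slide=[
    [-0.9, 0, 0.02],
    [-0.9, 0, 0.02],
    [-0.9, 0, 0.02],
    [-0.9, 0, 0.02],
    [-0.9, 0, 0.02],
    [-0.9, 0, 0.02],
    [-0.9, 0, 0.02],
    [-0.9, 0, 0.02],
  ],
  yaw=[0.05, 0.05, 0.05, 0.05, 0.05, 0.05, 0.05, 0.05],
)

```text
clock: 10.82
tool_pos: [502.1, 89.2, 224.4]
tcp_rot: [-1.292, 1.062, -1.069]
wrist_force: [-3.2, 0.4, 12.5]
width: 0.224
```

```bash
python3 -c "
from arc import *
arc()
c='scene';y,x=140,180
im,d=manip.get_image(c)
cv2.imwrite('pics/scene8.png',cv2.resize(im[y:y+140,x:x+190],None,fx=4,fy=4,interpolation=2))
"
```

```text
t 10.8167 r 178.8 ang 1.073 tool 1.082 z 224.4 Ftool [ -1.  -12.5  -3. ] M [-1.04 -0.43 -0.  ] w 0.224 q [ 0.05  0.08 -0.3   1.18 -0.    1.43]
```

View pics/scene8.png

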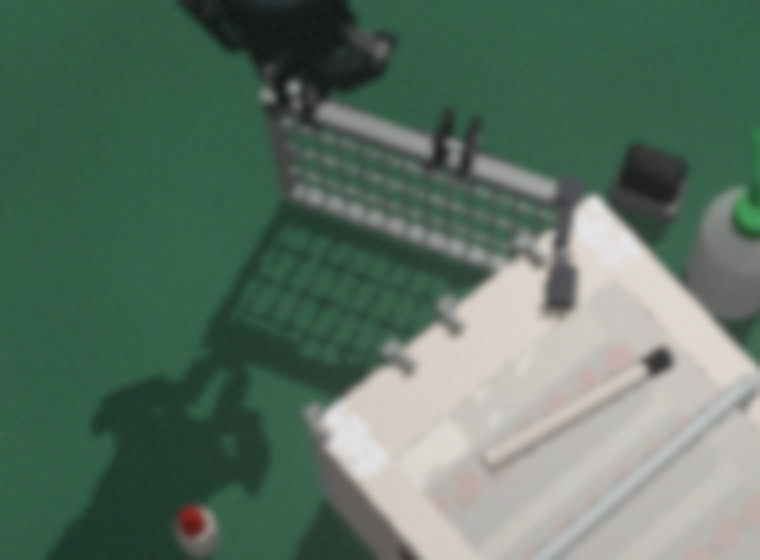

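Emit:
apply_moves(
  hand=[-1, -1, -1, -1, -1, -1, -1, -1],
  slide=[
    [-1.08, 0, 0.03],
    [-1.08, 0, 0.03],
    [-1.08, 0, 0.03],
    [-1.08, 0, 0.03],
    [-1.08, 0, 0.03],
    [-1.08, 0, 0.03],
    [-1.08, 0, 0.03],
    [-1.08, 0, 0.03],
  ],
  yaw=[0.06, 0.06, 0.06, 0.06, 0.06, 0.06, 0.06, 0.06],
)

```text
clock: 11.53
tool_pos: [505.2, 175.6, 224.4]
tcp_rot: [-1.056, 1.416, -1.419]
wrist_force: [-4.5, -0.3, 13.6]
width: 0.223
```

Emit:
apply_moves(
  hand=[-1, -1, -1, -1, -1, -1],
  slide=[
    [-0.72, 0, 0.01],
    [-0.72, 0, 0.01],
    [-0.36, 0, 0.0],
    [0, 0, 0],
    [0, 0, 0],
    [0, 0, 0],
  ],
  yaw=[0.04, 0.04, 0.02, 0, 0, 0],
)

```text
clock: 12.03
tool_pos: [510.8, 192.4, 224.3]
tcp_rot: [-0.999, 1.485, -1.487]
wrist_force: [-4.9, 0.1, 13.0]
width: 0.223
```

```bash
python3 -c "
from arc import *
arc()
for c in ('scene','top'):
    im,d=manip.get_image(c);cv2.imwrite('pics/%s9.png'%c,im)
    if c=='scene':
        cv2.imwrite('pics/scene9z.png',cv2.resize(im[120:270,180:380],None,fx=4,fy=4,interpolation=2))
W,im,u,v=cloud('scene')
a=(W[:,:2]-h); r=np.hypot(*a.T); th=np.arctan2(a[:,1],a[:,0])
k=(W[:,2]>180)&(W[:,2]<206)&(r>95)&(r<145)&(a[:,0]<-20)
ang0=np.arctan2(-.956,-.292)
d=(ang0-th[k])%(2*np.pi)
print(k.sum(),np.percentile(d,[5,25,50,75,95]).round(3))
for n in ('dropper_tall','stamp','wash_bottle','marker'):
    for s in manip.silhouettes('scene',n)[:1]:
        m=s['pixels'][v,u];print(n,np.median(W[m],0).round())
arc()
"
```

```text
t 12.0333 r 179.5 ang 1.66 tool 1.66 z 224.3 Ftool [  1.7 -13.   -4.6] M [-1.24 -0.17 -0.92] w 0.223 q [ 0.24  0.15 -0.23  1.19  0.    2.2 ]
153 [1.617 1.653 1.703 6.173 6.219]
dropper_tall [ 574. -158.   52.]
stamp [700. 215.  49.]
wash_bottle [781. 185. 103.]
marker [755.   8. 202.]
t 12.3833 r 179.5 ang 1.659 tool 1.66 z 224.4 Ftool [  0.8 -13.   -4.5] M [-1.22 -0.18 -0.93] w 0.223 q [ 0.24  0.15 -0.23  1.19  0.    2.2 ]
```

View pics/scene9z.png

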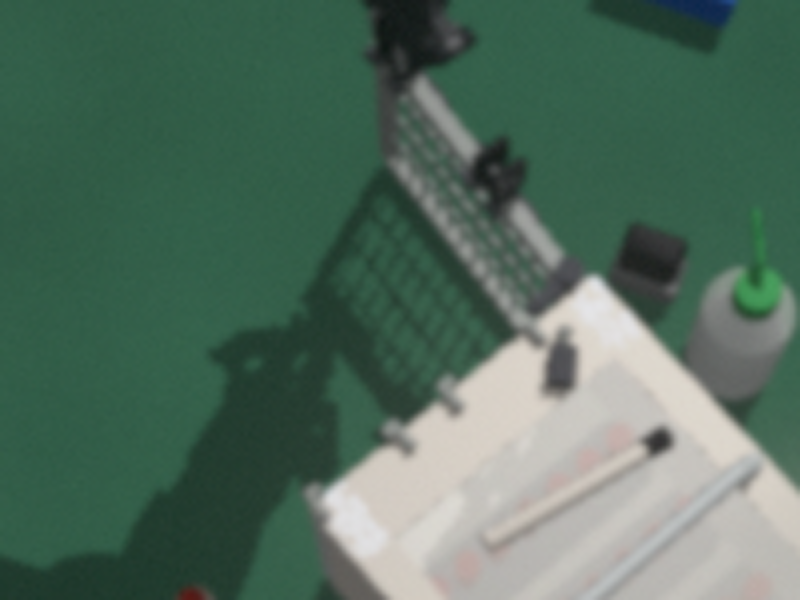

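View pics/top9.png

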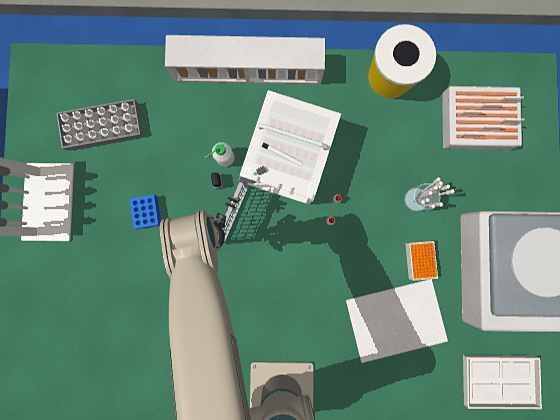

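```bash
python3 -c "
from bench import manip
s=manip.read_state();print(s['clock'],abs(s['qvel']).max());print(manip.sign_off())"
```

```text
12.3833 0.0009850216563959844
the job is handed in; nothing more can be done
None
```

The gate is held wide open, a little past square to the carrier's front. The fingers are still squeezing the handle at the 50 N grip setting. I handed the job in at 12.4 s.

- **Transit catch:** I pinched it first. The depth picture afterwards showed both paddles moved in by about 11.5 mm, and they stayed there.
- **Handle and gate:** I then squeezed the handle catch until the fingers stopped at an opening of 0.22. From there I swung the gate out along its arc, past the check.
- **Last checks:** The tool pose gives a gate angle of about 1.66 rad. The picture gives about 1.65–1.70, though that sample also picked up some points that were not the gate. The arm was still, with joint speeds below 0.001 rad/s.
- **Forces:** In the readings I took, the wrist force stayed below about 15 N. A steady upward push of about 13 N remained on the tool in the grip; I did not find its cause.
- **Bystanders:** The tall dropper, stamp, wash bottle and marker measured within about 3 mm of where they started. I checked the short dropper, tip box, tube block and beaker only by eye in the top view, and they look unmoved.

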